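Feed a coin cell into the cell tester by sliding it home

TASK

Test the thick coin cell: take it from the rubber mat, lay it flat on the plain loading end of the tester's black plate, and from there slide it gently along the plate, without lifting it off, until it drops into the shallow round pocket and lies flat in it. Then press the tester's button right down, let go, and leave the cell in its pocket; leave the other two cells and the screw pot where they are.

Things in the scene. Friction and masses are not known exactly. Their poses are not given: they have to be found in the camera images.
- tester: Cell tester fixed to the table. Origin: table level under the middle of its slide base, z up. Aluminium base 90 mm (x) by 250 mm (y), 20 mm high; on it a black plate 64 by 200 mm, 8 mm thick, top 28 mm above the origin. A grey housing stands along the +x side, x = 46 to 106 mm, 45 mm high. The cell must never be pressed or pushed against the tester with more than 20 N.
- search_zone (a point): Point on the plate's top, at tester x = 0, y = -45 mm. NOT the pocket: the plate is screwed down elsewhere each time, unmeasured; the pocket's centre is within 5 mm of this point in x and 14 mm in y. One round pocket, 27 mm wide, 3 mm deep, 18 mm brass contact in it; a seated cell stands 5 mm out. A finger pushing the cell's rim comes up hard once the cell drops in.
- loading_spot (a point): Point on the plate's top on the plain loading end, at tester x = 0, y = +62 mm. Lay the cell flat with its centre within 20 mm of it, then slide it along tester -y. Where tester y is below 20 mm, the cell must stay within 6 mm of the plate's top: it may not be lowered into the pocket from above.
- cell: The coin cell to test, the thickest of three steel discs on the rubber mat: 24 mm diameter, 8 mm thick, about 14 g. Origin: centre of its underside; z is its axis. Entering off-centre it can hang tilted on the rim of the pocket; eased sideways towards its low side it drops in.
- small_cell: Small coin cell on the mat, 16 mm diameter, 5 mm thick; to be left alone (within 15 mm of where it was). Origin: centre of its underside.
- wide_cell: Wide thin coin cell on the mat, 34 mm diameter, 5 mm thick; to be left alone (within 15 mm). Origin: centre of its underside.
- mat: Black rubber mat, 105 mm (x) by 175 mm (y), 3 mm thick, fixed to the table. The three cells lie in a row along its y axis, 58 mm apart, in any order. Origin: centre of its underside.
- screw_pot: Round open steel pot, 56 mm across, 35 mm high, beyond the mat; to be left alone (within 20 mm). Origin: centre of its underside.
- test_button_top (a point): Centre of the top of the tester's round white button (24 mm across) on the grey housing, near its +y end; it is pressed straight down.
- test_button (a joint): Travel of the button: 0 m when up, 0.006 m fully down (spring, 5 N when fully down); it springs back when let go.
Not all that is in view belongs to the job. What is shaped like the cell but brown is not meant.

How it is judged (in metres and radians):
On the way, in this order (a step that is already met when the one before it is completed fails the run):
1. the cell lies flat on the plain loading end of the plate (z of cell in the frame of tester between 0.0272 and 0.0295 m and x of cell in the frame of tester between -0.03 and 0.03 m and y of cell in the frame of tester between 0.03 and 0.095 m and angle between cell's own z axis and vertical below 0.1 rad), for 0.2 s.
2. the cell has dropped into the pocket and lies flat (z of cell in the frame of tester between 0.023 and 0.0265 m and x of cell in the frame of tester between -0.012 and 0.012 m and y of cell in the frame of tester between -0.068 and -0.022 m and angle between cell's own z axis and vertical below 0.1 rad), for 0.2 s.
3. the button is pressed down with the cell in the pocket (all of step 2 and value of joint test_button above 0.0048 m), for 0.05 s.
At the end, for the whole second after the job is handed in: The cell lies flat (within 0.1 rad) at rest on the floor of the pocket, its underside less than 26.5 mm above the tester's origin (25 mm when seated, 28 mm on the plate), after the button was pressed down at least 4.8 mm; the button is up again (all of step 2 and linear speed of cell below 0.01 m/s and value of joint test_button below 0.001 m); the robot touches nothing.
It fails at once if the cell pushed or pressed against the tester with more than 20 N (contact force between cell and tester above 20 N).
It fails at once if the cell lifted more than 6 mm off the plate over its pocket half (y below 20 mm) (z of cell in the frame of tester between 0.034 and 0.15 m and y of cell in the frame of tester between -0.125 and 0.02 m and x of cell in the frame of tester between -0.05 and 0.05 m).
It fails at once if another cell moved more than 15 mm (distance of any of small_cell, wide_cell from where it was at the start of the episode above 0.015 m).
It fails at once if the screw pot moved more than 20 mm (distance of screw_pot from where it was at the start of the episode above 0.02 m).
It also fails if it takes over 72 s, if anything falls off the work surface, if the arm or the gripper's body presses on something with over 40 N, if the wrist force passes 120 N, or if a joint passes its speed limit or range.

ROBOT

A 6-joint arm with a two-finger parallel gripper is mounted at the origin on the work surface. World frame = base frame: x ahead of the robot, y to its left, z up, the work surface at z = 0. Lengths are in mm, angles in degrees, forces in N, time in s.
With the tool pointing down it reaches from about 350 to 850 mm from the base axis. Payload 8.1 kg.
Tool frame: the origin (TCP) lies at the very end of the fingers, on their centre line; the grasp point (between the pads) lies r.tcp_to_grasp behind it (r.tcp_to_grasp is the distance from the TCP to the grasp point, in mm); z points along the fingers, y is the line along which they close (so a half turn about z gives the same grasp; the last joint's range is limited). The gripper opens to 85 mm and grips with 20 to 120 N. Pads are 22 mm wide; open, the fingers measure 114 mm over their backs; the gripper's body (76 mm by 85 mm) begins 54 mm behind the grasp point. The pads swing forward as they close: fully open they stand 13 mm farther back than shut.
Start: joints at [-82.013, 7.471, 85.268, -0, 87.261, -4.893], TCP at [133.767, -584.903, 207.992] pointing down, gripper open.
Joint ranges: [-169.43, 169.43], [-51.17, 129.36], [1.28, 143.12], [-76.62, 256.62], [0, 156.53], [-152.29, 152.29]. Speed limits (degrees/s): [136.94, 136.94, 159.86, 180, 180, 180].

INTERFACE

Orientations are given as [roll, pitch, yaw] about the fixed x, y, z axes, in that order (R = Rz(yaw) Ry(pitch) Rx(roll)).
In Python, from bench import r gives the robot as it stands.
- The arm moves only by the shell command python3 -m handwheel 'ROWS' [OPENING] [FORCE]. ROWS is JSON, a list of rows, each a list of 4 numbers: the shift along the tool's x, y, z in m, then the turn about the tool's z in degrees. A call has 1 to 10 rows; each row shifts and turns the commanded pose from where the row before left it, along the tool's axes as they then stand; what a row does not reach is not made up. A row lasts 1/10 s, in which the tool goes at most 50 mm and 8.59 degrees, less where a joint would pass 70% of its speed; a pose out of reach is approached as far as the arm can. A call is refused whole if a number of a shift passes 0.05 or a number of a turn 8.59, either way. A call with a gripper value outside its range is refused whole. OPENING is the finger opening in m, from 0 to 0.0854, set as the call begins (- or left out, the last holds). The fingers move at their own pace and stop on an object; FORCE is the grip in N (left out, the last holds). Time passes only in rows, so rows that do not move let the fingers close. It gives the time, the measured TCP pose, the force, the opening and the grip force at its end, in the units of the state.
- r.sense(): the state, without advancing time (a new reading comes with each control period).
- r.snapshot(name): name is "scene" or "top" or "wrist"; returns the picture (420x560x3 uint8, red, green, blue); there is no depth.
- r.camera_params(name): a dict with "fx", "fy", "cx", "cy" (pixels), "R" (3x3) and "t" (3): a world point X has camera coordinates R X + t; the wrist camera has in their place "mount" (4x4, takes a point from camera to tool coordinates, whose origin is the TCP and whose axes are the flange's). Camera axes: x right, y down, z forward; pixel columns grow to the right and rows downward; lengths in mm; the calibration is good to about 2 mm. A picture is of the moment at which its call begins: read the wrist's pose just before it. camera_params takes no time and is no camera call.
- r.hand_in(): hands the job in; it is judged then, once.
The state is a dict: "time": time; "joint_pos": joint angles; "qd": joint speeds; "joint_efforts": joint torques, N m; "tool_pos": TCP position; "tcp_rot": TCP orientation; "ft_force": force on the tool from outside, world axes, zero at the start; "wrist_torque": the same for the moment, N m; "finger_gap": finger opening in mm; "grip_force": force on a finger pad.
Only numpy, scipy, OpenCV 4.12 (cv2) and the standard library are available. Lean on these libraries where they do the work, as an engineer would, in place of code of your own. Each camera call takes 0.05 s, during which the arm holds its last target. There are 200 camera calls.

## Working session

There is one attempt and no reset: what is moved stays moved. The work goes in short steps, Python scripts to look and compute and a shell command to move; the robot and the scene stay as the last step left them, time stands still between calls to the robot, and variables do not carry over. Pictures are saved under pics/ and viewed, at most 14 in all, crops included, and the job is handed in when it is done.

```bash
mkdir -p pics; ls; python3 - <<'E'
from bench import r
import cv2,numpy as np
s=r.sense();print({k:np.round(v,3).tolist() for k,v in s.items()},r.tcp_to_grasp)
a=[r.snapshot(n) for n in("scene","top")]
for n,i in zip(("scene","top"),a): cv2.imwrite(f"pics/{n}0.png",i[...,::-1])
for n in("scene","top","wrist"):print(n,{k:np.round(v,3).tolist() for k,v in r.camera_params(n).items()})
E
```

```text
pics
{'time': 0.0, 'joint_pos': [-82.013, 7.514, 85.328, 0.002, 87.263, -4.895], 'qd': [-0.009, 0.006, -0.076, 0.023, 0.006, 0.062], 'joint_efforts': [-0.002, -56.94, -50.056, -0.0, 0.015, -0.0], 'tool_pos': [133.695, -584.31, 206.965], 'tcp_rot': [-179.895, -0.011, 12.882], 'ft_force': [1.24, -1.465, 0.992], 'wrist_torque': [-0.004, -0.027, 0.014], 'grip_force': 0.0, 'finger_gap': 85.122} 18.700000000000003
scene {'fx': 440.082, 'fy': 440.082, 'cx': 278.533, 'cy': 205.733, 'R': [[0.041, 0.999, 0.007], [0.832, -0.03, -0.554], [-0.554, 0.029, -0.832]], 't': [-101.472, -382.836, 1105.03]}
top {'fx': 438.553, 'fy': 438.553, 'cx': 290.042, 'cy': 211.37, 'R': [[0.026, -1.0, -0.001], [-0.997, -0.026, -0.071], [0.071, 0.003, -0.997]], 't': [77.482, 539.484, 726.48]}
wrist {'fx': 320.653, 'fy': 320.653, 'cx': 281.286, 'cy': 207.66, 'mount': [[-0.001, -0.951, -0.308, 78.982], [1.0, -0.001, 0.001, 0.832], [-0.001, -0.308, 0.951, -165.302], [0.0, 0.0, 0.0, 1.0]]}
```

View pics/top0.png

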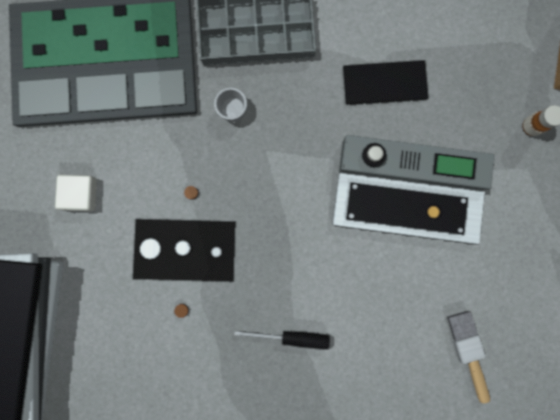

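View pics/scene0.png

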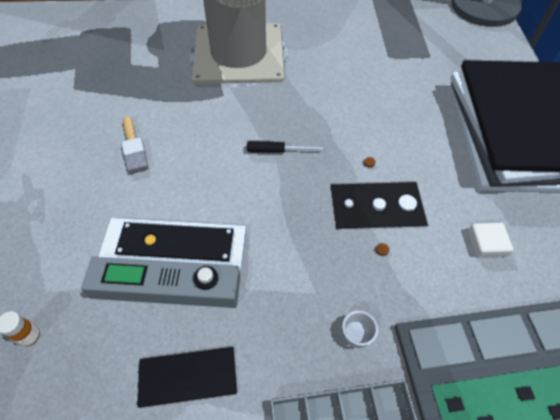

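Top view candidates for the cell: silver discs at (150,248) widest, (182,248) medium and (216,252) small, plus brown discs at (191,192) and (181,310), which are excluded. By diameter, the cell is the middle one (182,248). The brass pocket contact is at (433,212) and the button at (375,153).

```bash
cat > h.py <<'E'
import numpy as np,cv2
from bench import r
from scipy.spatial.transform import Rotation as Ro
def ray(name,px,pose=None):
    c=r.camera_params(name);d=np.array([(px[0]-c['cx'])/c['fx'],(px[1]-c['cy'])/c['fy'],1.])
    if name=='wrist':
        M=np.array(c['mount']);p,e=pose;W=Ro.from_euler('xyz',e,degrees=True).as_matrix()
        return W@M[:3,3]+np.array(p),W@M[:3,:3]@d
    R=np.array(c['R']);return -R.T@np.array(c['t']),R.T@d
def onz(name,px,z,pose=None):
    o,d=ray(name,px,pose);return o+d*(z-o[2])/d[2]
def proj_wrist(X,pose):
    c=r.camera_params('wrist');M=np.array(c['mount']);p,e=pose
    W=Ro.from_euler('xyz',e,degrees=True).as_matrix()
    q=M[:3,:3].T@(W.T@(np.array(X)-p)-M[:3,3]);return q[:2]/q[2]*c['fx']+[c['cx'],c['cy']]
def pose(): 
    s=r.sense();return s['tool_pos'],s['tcp_rot']
def blobs(mask,amin=20):
    cs,_=cv2.findContours(mask.astype(np.uint8),cv2.RETR_EXTERNAL,cv2.CHAIN_APPROX_NONE)
    return [c for c in cs if cv2.contourArea(c)>=amin]
E
python3 - <<'E'
from h import *
for n,cellbox,zc in(("top",(130,215,240,285),11),("scene",(325,180,430,230),11)):
    im=cv2.imread(f"pics/{n}0.png");hsv=cv2.cvtColor(im,cv2.COLOR_BGR2HSV);g=im.max(2)
    x0,y0,x1,y1=cellbox
    sub=g[y0:y1,x0:x1]
    dark=blobs((g<60),1500)
    for c in dark:
        rc=cv2.minAreaRect(c);x,y=rc[0]
        if x0<x<x1 and y0<y<y1: print(n,'mat',onz(n,rc[0],3).round(1),[onz(n,p,3).round(1).tolist() for p in cv2.boxPoints(rc)])
        elif (n=='top' and 340<x<480 and 180<y<240) or (n=='scene' and 110<x<240 and 215<y<265):
            print(n,'plate',onz(n,rc[0],28).round(1),[onz(n,p,28).round(1).tolist() for p in cv2.boxPoints(rc)])
    m=np.zeros_like(g);m[y0:y1,x0:x1]=(g[y0:y1,x0:x1]>110)
    for c in blobs(m,20):
        (u,v),(a,b),_=cv2.minAreaRect(c)
        if max(a,b)<40: 
            p=onz(n,(u,v),11);print(n,'cell',(u,v),p.round(1),'d',np.round(np.array([a,b])*(np.linalg.norm(ray(n,(u,v))[0]-p))/440,1))
    m=cv2.inRange(hsv,(8,120,120),(25,255,255))
    for c in blobs(m,20):
        rc=cv2.minAreaRect(c);print(n,'brass/orange',rc[0],onz(n,rc[0],25).round(1))
    t=(g>150);
    bx=(360,140,390,168) if n=='top' else (190,262,220,292)
    m=np.zeros_like(g);m[bx[1]:bx[3],bx[0]:bx[2]]=t[bx[1]:bx[3],bx[0]:bx[2]]
    for c in blobs(m,20):
        rc=cv2.minAreaRect(c);print(n,'button',rc,[onz(n,rc[0],z).round(1).tolist() for z in(50,55,60)])
E
```

```text
top mat [466.8 273.4   3. ] [[416.0, 358.6, 3.0], [517.8, 361.3, 3.0], [518.1, 187.5, 3.0], [416.3, 186.4, 3.0]]
top plate [ 547.  -104.6   28. ] [[527.1, -3.5, 28.0], [587.5, -10.3, 28.0], [566.9, -205.9, 28.0], [506.9, -198.0, 28.0]]
top brass/orange (433.0, 211.5) [ 542.9 -149.4   25. ]
top button ((375.0, 153.0), (12.0, 12.0), 90.0) [[635.0, -45.7, 50.0], [633.9, -44.7, 55.0], [632.8, -43.8, 60.0]]
scene plate [ 550.6 -105.8   28. ] [[570.6, -203.2, 28.0], [507.6, -210.0, 28.0], [529.9, -4.7, 28.0], [591.4, -6.9, 28.0]]
scene mat [470.5 275.4   3. ] [[419.6, 188.6, 3.0], [419.3, 377.4, 3.0], [518.5, 357.2, 3.0], [518.2, 180.4, 3.0]]
scene brass/orange (385.0293884277344, 247.38235473632812) [574.6 265.1  25. ]
scene brass/orange (150.0, 239.5) [ 543.4 -148.7   25. ]
scene brass/orange (369.0, 160.5) [377.6 267.5  25. ]
scene button ((214.5, 287.0), (8.0, 9.0), 90.0) [[648.8, -28.0, 50.0], [650.9, -27.3, 55.0], [653.1, -26.7, 60.0]]
scene button ((192.01380920410156, 288.23760986328125), (13.453624725341797, 6.689647197723389), 48.01278305053711) [[649.5, -63.7, 50.0], [651.7, -62.8, 55.0], [653.8, -61.8, 60.0]]
scene button ((205.0, 274.5), (13.0, 14.0), 90.0) [[626.4, -44.2, 50.0], [628.7, -43.5, 55.0], [631.1, -42.7, 60.0]]
scene button ((204.5, 267.5), (11.0, 29.0), 90.0) [[613.8, -45.7, 50.0], [616.2, -44.9, 55.0], [618.7, -44.1, 60.0]]
```

```bash
python3 - <<'E'
from h import *
im=cv2.imread("pics/top0.png");g=im.max(2);m=np.zeros_like(g)
m[223:277,138:231]=g[223:277,138:231]>100
for c in blobs(m,15):
    rc=cv2.minAreaRect(c);print('cell',np.round(rc[0],1),onz('top',rc[0],11).round(1),'d',2*np.sqrt(cv2.contourArea(c)/np.pi)*715/438.5+1.5)
b=im.astype(int)
m=np.zeros_like(g);m[160:250,325:495]=(im.min(2)[160:250,325:495]>165)
for c in sorted(blobs(m,500),key=cv2.contourArea)[-1:]:
    rc=cv2.minAreaRect(c);print('base',rc,[onz('top',p,20).round(1).tolist() for p in cv2.boxPoints(rc)])
    ys=onz('top',rc[0],20);print(ys)
E
python3 -m handwheel '[[0,0,0,-7.9],[0,0,0,-7.9],[0,0,0,-7.9],[0,0,0,-7.9],[0,0,0,-7.9],[0,0,0,-7.9],[0,0,0,-7.9],[0,0,0,-7.9],[0,0,0,-7.9]]'
python3 -m handwheel '[[0.04,0.03,0,0],[0.04,0.03,0,0],[0.04,0.03,0,0],[0.04,0.03,0,0],[0.04,0.03,0,0],[0.04,0.03,0,0],[0.04,0.03,0,0],[0.045,0.02,0,0],[0.05,0,0,0],[0.05,0,0,0]]' 
python3 -m handwheel '[[0.05,0,0,0],[0.05,0,0,0],[0.05,0,0,0],[0.05,0,0,0],[0.05,0,0,0],[0.04,0,0,0],[0,0,0,0],[0,0,0,0]]'
```

```text
cell [215.5 251.5] [465.8 217.1  11. ] d 16.727786849554423
cell [182.  247.5] [471.1 274.6  11. ] d 24.99012379848874
cell [149.8 248.3] [468.4 329.6  11. ] d 34.48997542626495
base ((409.10919189453125, 208.1812286376953), (147.2303924560547, 51.34560012817383), 7.594642639160156) [[517.8, 18.7, 20.0], [605.1, 8.8, 20.0], [578.2, -240.2, 20.0], [491.4, -228.3, 20.0]]
[ 547.92943032 -110.46227073   20.        ]
time: 1.0
tool_pos: [133.7, -584.6, 207.4]
tcp_rot: [-180.0, -0.1, 84.3]
ft_force: [-0.4, -0.3, 0.0]
finger_gap: 85.5
grip_force: 0.0
time: 2.0
tool_pos: [407.1, -184.2, 207.4]
tcp_rot: [-179.9, -0.0, 84.0]
ft_force: [1.2, 0.2, 0.1]
finger_gap: 85.5
grip_force: 0.0
time: 2.8
tool_pos: [437.0, 102.8, 207.5]
tcp_rot: [-179.9, 0.0, 84.1]
ft_force: [0.4, -1.5, -0.2]
finger_gap: 85.7
grip_force: 0.0
```

```bash

python3 -m handwheel '[[0.045,0.004,0,0],[0.045,0.004,0.01,0],[0.045,0.004,0.02,0],[0.04,0.004,0.02,0],[0,0,0.02,0],[0,0,0,0],[0,0,0,0]]' 0.06
cat > look.py <<'E'
from h import *
import sys
P=pose();im=r.snapshot('wrist');cv2.imwrite(f"pics/{sys.argv[1]}.png",im[...,::-1]);np.save(f"pics/{sys.argv[1]}.npy",np.array(P))
print(np.round(P,2).tolist())
E
python3 look.py w1
python3 - <<'E'
from h import *
P=np.load('pics/w1.npy');im=cv2.imread('pics/w1.png');g=im.max(2)
for c in blobs(g>110,200):
    rc=cv2.minAreaRect(c)
    a,b=rc[1]
    if max(a,b)<150 and min(a,b)/max(a,b)>.7:
        p=onz('wrist',rc[0],11,P);print(np.round(rc[0]),np.round(rc[1]),p.round(1),np.linalg.norm(onz('wrist',(rc[0][0]+max(a,b),rc[0][1]),11,P)-p).round(1))
E
```

```text
time: 3.5
tool_pos: [471.8, 272.8, 137.8]
tcp_rot: [-179.9, 0.1, 83.9]
ft_force: [0.8, -1.0, 0.7]
finger_gap: 59.8
grip_force: 0.0
[[471.76, 272.76, 137.8], [-179.93, 0.07, 83.89]]
[280. 190.] [25. 25.] [471.4 273.8  11. ] 23.5
[270. 128.] [39. 37.] [468.6 330.3  11. ] 34.6
```

View pics/w1.png

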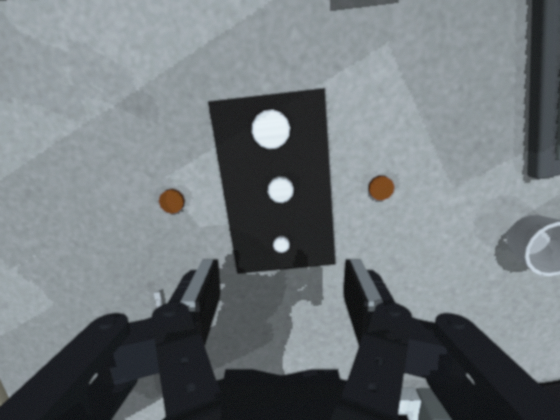

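The cell is the middle silver disc at (280,190), 23.5 mm across. The wide cell (270,128), the small cell (281,245) and the brown discs (172,201) and (381,188) are left alone.

```bash

python3 -m handwheel '[[0.001,0,0.04,0],[0,0,0.04,0],[0,0,0.03,0],[0,0,0.015,0],[0,0,0.004,0],[0,0,0.003,0],[0,0,0,0],[0,0,0,0]]' 0.045
python3 -m handwheel '[[0,0,0,0],[0,0,0,0],[0,0,0,0],[0,0,0,0],[0,0,0,0]]' 0.015 25
```

```text
time: 4.35
tool_pos: [473.3, 276.0, 7.8]
tcp_rot: [179.9, -0.1, 84.0]
ft_force: [0.6, -0.5, 1.0]
finger_gap: 44.9
grip_force: 0.0
time: 4.85
tool_pos: [471.8, 275.4, 6.0]
tcp_rot: [-180.0, 0.0, 84.0]
ft_force: [1.2, -0.8, -0.5]
finger_gap: 15.2
grip_force: 0.0
```

```bash

python3 -m handwheel '[[0,0,0,0],[0,0,0,0],[0,0,0,0],[0,0,0,0]]' 0.045
python3 look.py w2
python3 - <<'E'
from h import *
P=np.load('pics/w2.npy');im=cv2.imread('pics/w2.png')
print([proj_wrist(X,P).round() for X in ([471,275,11],[471,217,8],[469,330,8])])
E
```

```text
time: 5.25
tool_pos: [471.9, 275.4, 6.0]
tcp_rot: [-180.0, 0.0, 84.0]
ft_force: [0.2, -1.1, 0.5]
finger_gap: 45.1
grip_force: 0.0
[[471.85, 275.37, 5.97], [-180.0, 0.0, 83.98]]
[array([279., 253.]), array([289., 336.]), array([264., 153.])]
```

View pics/w2.png

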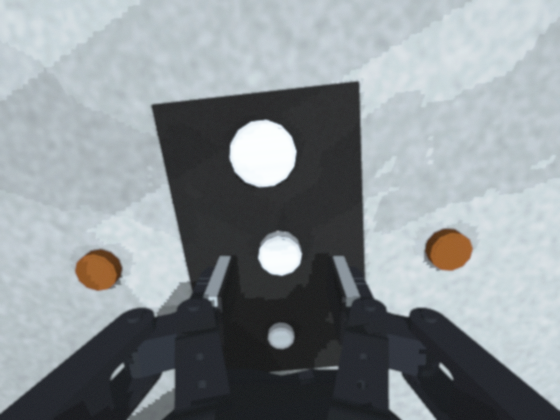

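```bash

python3 - <<'E'
import cv2,numpy as np
im=cv2.imread('pics/w2.png')[200:360,180:380]
cv2.imwrite('pics/w2c.png',cv2.resize(np.clip(im.astype(float)*3.0,0,255).astype(np.uint8),(750,600),interpolation=cv2.INTER_CUBIC))
E
```

```text
(no output)
```

View pics/w2c.png

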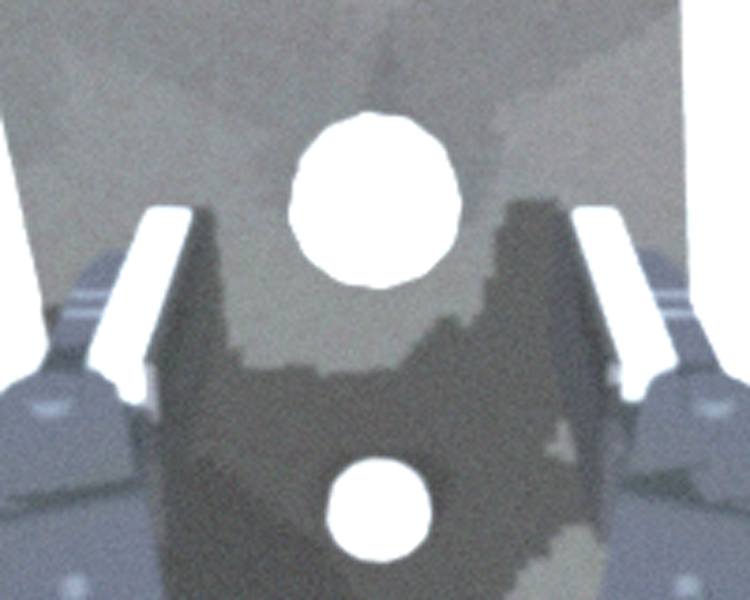

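The crop shows the cell untouched at (280,253), centred between the fingers, with their tips at about row 255. The tips passed above the cell, so I'll go lower, watching the force.

```bash

python3 -m handwheel '[[0,0,0,0],[0,0,0.001,0],[0,0,0.001,0],[0,0,0,0]]' 0.032
python3 -m handwheel '[[0,0,0.001,0],[0,0,0,0]]'
python3 -m handwheel '[[0,0,0.001,0],[0,0,0,0]]'
python3 - <<'E'
from h import *
P=pose();im=r.snapshot('wrist');cv2.imwrite('pics/w3.png',im[...,::-1])
im=im[200:320,200:360,::-1]
cv2.imwrite('pics/w3c.png',cv2.resize(np.clip(im.astype(float)*2.0,0,255).astype(np.uint8),(800,600),interpolation=cv2.INTER_CUBIC))
E
```

```text
time: 5.7
tool_pos: [471.7, 275.3, 3.7]
tcp_rot: [-180.0, 0.0, 84.0]
ft_force: [-0.2, -1.2, -0.5]
finger_gap: 32.2
grip_force: 0.0
time: 5.9
tool_pos: [471.8, 275.3, 2.8]
tcp_rot: [-180.0, 0.0, 84.0]
ft_force: [-0.8, 0.3, 0.4]
finger_gap: 31.9
grip_force: 0.0
time: 6.1
tool_pos: [471.8, 275.3, 1.8]
tcp_rot: [-180.0, 0.0, 84.0]
ft_force: [-0.3, -0.1, -0.1]
finger_gap: 32.1
grip_force: 0.0
```

View pics/w3c.png

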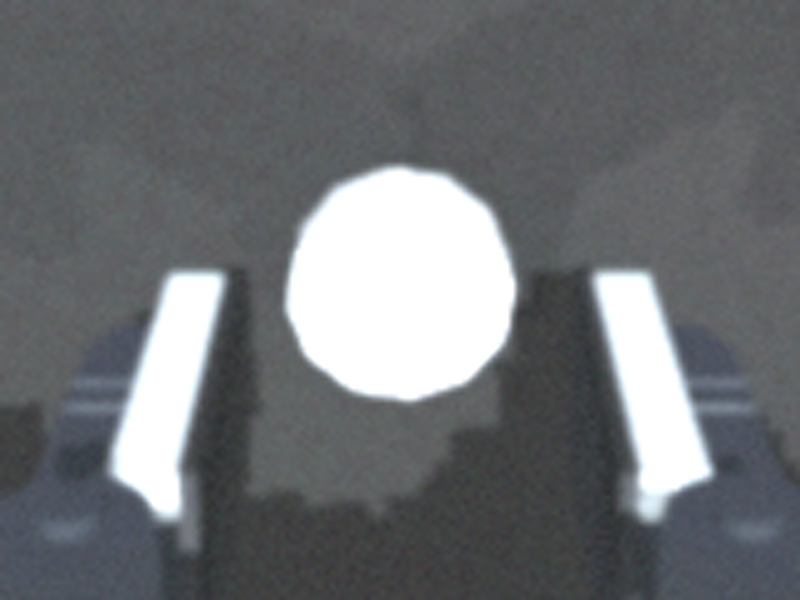

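The crop shows the cell (full-image (280,257)) centred between the fingers. By scale and row, the finger ends lie some 27 mm behind the nominal TCP. I'll feel downward gently until the force confirms it.

```bash

python3 -m handwheel '[[0,0,0.002,0],[0,0,0.002,0],[0,0,0,0]]' | egrep 'time|pos|force|rot'
python3 -m handwheel '[[0,0,0.002,0],[0,0,0,0]]' | egrep 'time|pos|ft|gap'
python3 -m handwheel '[[0,0,0.002,0],[0,0,0,0]]' | egrep 'time|pos|ft|gap'
```

```text
time: 6.45
tool_pos: [471.5, 275.2, -2.5]
tcp_rot: [-180.0, 0.0, 84.0]
ft_force: [0.0, 0.2, 1.3]
grip_force: 0.0
time: 6.65
tool_pos: [471.7, 275.3, -4.3]
ft_force: [0.0, -0.0, -0.1]
finger_gap: 32.2
time: 6.85
tool_pos: [471.7, 275.3, -6.3]
ft_force: [0.1, -0.2, -0.9]
finger_gap: 32.0
```

```bash

python3 -m handwheel '[[0,0,0.002,0],[0,0,0.002,0],[0,0,0,0]]' | egrep 'time|pos|ft'
python3 -m handwheel '[[0,0,0.002,0],[0,0,0.002,0],[0,0,0,0]]' | egrep 'time|pos|ft'
python3 - <<'E'
from h import *
P=pose();print(P);im=r.snapshot('wrist');cv2.imwrite('pics/w4.png',im[...,::-1])
g=im.max(2)[240:310,200:360]
for c in blobs(g>120,30): print(cv2.boundingRect(c))
t=r.snapshot('top');cv2.imwrite('pics/t4.png',t[...,::-1])
s=r.snapshot('scene');cv2.imwrite('pics/s4.png',s[...,::-1])
E
```

```text
time: 7.15
tool_pos: [471.5, 275.3, -10.4]
ft_force: [-0.2, -0.0, 0.5]
time: 7.45
tool_pos: [471.6, 275.3, -14.4]
ft_force: [0.3, -0.7, 0.3]
(array([471.55517768, 275.2506266 , -14.42406134]), array([-1.79968675e+02,  1.96633881e-02,  8.39834103e+01]))
(119, 15, 22, 47)
(23, 15, 21, 48)
(56, 6, 49, 50)
```

```bash

python3 -m handwheel '[[0,0,0.002,0],[0,0,0.002,0],[0,0,0,0]]' | egrep 'time|pos|ft'
python3 -m handwheel '[[0,0,0.001,0],[0,0,0.001,0],[0,0,0,0]]' | egrep 'time|pos|ft'
python3 -m handwheel '[[0,0,0.001,0],[0,0,0,0]]' | egrep 'time|pos|ft'
python3 -m handwheel '[[0,0,0.001,0],[0,0,0,0]]' | egrep 'time|pos|ft'
```

```text
time: 7.9
tool_pos: [471.5, 275.2, -18.5]
ft_force: [-0.7, 0.9, 0.1]
time: 8.2
tool_pos: [471.7, 275.3, -20.2]
ft_force: [-0.1, -0.1, 0.3]
time: 8.4
tool_pos: [472.0, 275.4, -20.9]
ft_force: [-1.0, -0.8, 1.7]
time: 8.6
tool_pos: [472.1, 275.5, -20.9]
ft_force: [-5.0, -2.3, 11.4]
```

Contact: at 32 mm opening the tips are 24 mm behind the TCP. I'll back off 2 mm and grip.

```bash

python3 -m handwheel '[[0,0,-0.002,0],[0,0,-0.001,0],[0,0,0,0]]' | egrep 'time|pos|ft'
python3 -m handwheel '[[0,0,0,0],[0,0,0,0],[0,0,0,0],[0,0,0,0]]' 0.015 25
```

```text
time: 8.9
tool_pos: [471.9, 275.4, -19.0]
ft_force: [-0.0, -0.6, -0.6]
time: 9.3
tool_pos: [471.8, 275.4, -19.0]
tcp_rot: [-180.0, -0.0, 84.0]
ft_force: [-1.4, 0.2, 1.6]
finger_gap: 22.0
grip_force: 24.4
```

```bash

python3 -m handwheel '[[0,0,-0.01,0],[0,0,-0.03,0],[0,0,-0.04,0],[0,0,-0.04,0],[-0.02,0.01,0,0],[-0.045,0.015,0,0],[-0.045,0.015,0,0],[-0.045,0.015,0,0],[-0.045,0.015,0,0],[-0.045,0.015,0,0]]'
python3 -m handwheel '[[-0.04,0.015,0,0],[-0.02,0.01,0,0],[-0.008,0.005,0,0],[0,0,0,0],[0,0,0,0]]'
python3 look.py w5
```

```text
time: 10.3
tool_pos: [530.9, 21.0, 101.8]
tcp_rot: [179.9, -0.0, 84.0]
ft_force: [0.6, 0.1, -0.1]
finger_gap: 22.1
grip_force: 24.6
time: 10.8
tool_pos: [553.1, -46.9, 101.0]
tcp_rot: [-180.0, -0.0, 84.0]
ft_force: [-0.7, 1.4, -0.7]
finger_gap: 22.2
grip_force: 24.6
[[553.13, -46.88, 100.99], [-179.97, -0.03, 84.01]]
```

View pics/w5.png

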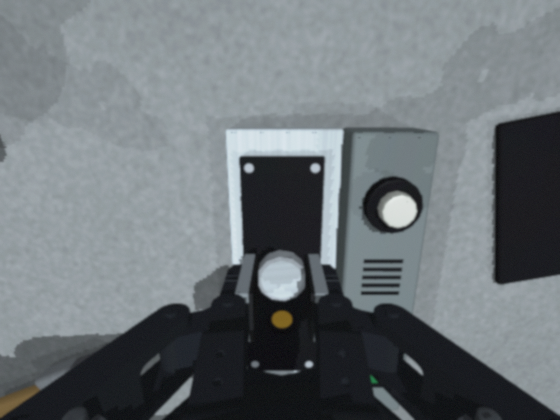

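The view shows the held cell at (281,275), the brass contact at (282,319), the button at (398,210) and the base's +y edge at row 130. The tool is well aligned with the tester.

```bash
python3 - <<'E'
from h import *
P=np.load('pics/w5.npy');im=cv2.imread('pics/w5.png');hsv=cv2.cvtColor(im,cv2.COLOR_BGR2HSV)
m=cv2.inRange(hsv,(8,100,80),(30,255,255));m[:300]=0;m[340:]=0
for c in blobs(m,40):
    x,y,w,h=cv2.boundingRect(c);u=(x+w/2-.5,y+h/2-.5);p=onz('wrist',u,25,P);print('brass',u,w,h,p.round(1))
def tl(p): # tester axes via yaw -6, origin guess
    d=np.array(p[:2])-[548,-110];return d@[.9945,-.1045],d@[.1045,.9945]
print('brass T',tl(p))
for n,px,z in(('baseL+y',(226,129),20),('baseR+y',(343,129),20),('baseL low',(235,262),20),('plateL',(241,156),28),('plateR',(325,156),28),('platelo',(321,250),28)):
    q=onz('wrist',px,z,P);print(n,q.round(1),np.round(tl(q),1))
g=im.min(2);m=np.zeros_like(g);m[185:235,375:425]=g[185:235,375:425]>170
for c in blobs(m,50):
    (u,rad)=cv2.minEnclosingCircle(c);print('btn',u,rad)
    for z in(50,55,60):
        q=onz('wrist',u,z,P);print(z,q.round(1),2*rad*np.linalg.norm(q-ray('wrist',u,P)[0])/320)
    a,d=ray('wrist',u,P);b,e=ray('top',(375,153));A=np.c_[d,-e];s=np.linalg.lstsq(A,b-a,rcond=None)[0];print('tri',a+d*s[0],b+e*s[1])
E
```

```text
brass (281.5, 319.0) 20 17 [ 542.7 -151.    25. ]
brass T (np.float64(-1.011292626240896), np.float64(-41.28082980463164))
baseL+y [518.7  17.1  20. ] [-42.5 123.4]
baseR+y [605.7   7.9  20. ] [ 45.1 123.3]
baseL low [508.8 -93.1  20. ] [-40.7  12.7]
plateL [528.   -2.9  28. ] [-31.  104.4]
plateR [590.1  -9.5  28. ] [ 31.3 104.4]
platelo [582.  -85.7  28. ] [31.3 27.7]
btn (398.9518127441406, 210.78614807128906) 17.05952262878418
50 [637.3 -50.2  50. ] 25.916772129931807
55 [635.6 -48.3  55. ] 25.317778129861363
60 [633.8 -46.4  60. ] 24.71878412979092
tri [629.68670911 -42.01147045  71.82830249] [630.34409139 -41.51603207  71.87294673]
```

```bash

python3 -m handwheel '[[0,0.0005,0.03,0],[0,0,0.03,0],[0,0,0.02,0],[0,0,0.008,0],[0,0,0.002,0],[0,0,0,0],[0,0,0,0]]' | egrep 'time|pos|ft|gap'
python3 -m handwheel '[[0,0,0.001,0],[0,0,0,0]]' | egrep 'time|pos|ft|gap'
python3 -m handwheel '[[0,0,0.001,0],[0,0,0,0]]' | egrep 'time|pos|ft|gap'
```

```text
time: 11.55
tool_pos: [555.1, -47.9, 12.6]
ft_force: [1.0, 0.0, -0.2]
finger_gap: 22.5
time: 11.75
tool_pos: [554.5, -48.1, 10.8]
ft_force: [-0.9, -0.4, 0.0]
finger_gap: 22.6
time: 11.95
tool_pos: [553.9, -48.1, 9.0]
ft_force: [0.3, -0.4, 0.2]
finger_gap: 22.3
```

```bash

python3 -m handwheel '[[0,0,0.001,0],[0,0,0,0]]' | egrep 'time|pos|ft|gap'
python3 -m handwheel '[[0,0,0.001,0],[0,0,0,0]]' | egrep 'time|pos|ft|gap'
python3 -m handwheel '[[0,0,0.0005,0],[0,0,0,0]]' | egrep 'time|pos|ft|gap'
```

```text
time: 12.15
tool_pos: [553.7, -48.0, 7.8]
ft_force: [0.1, -1.0, -0.4]
finger_gap: 22.0
time: 12.35
tool_pos: [553.8, -48.0, 6.8]
ft_force: [-0.2, -0.8, 0.3]
finger_gap: 22.1
time: 12.55
tool_pos: [553.8, -48.0, 6.4]
ft_force: [-0.2, 0.0, -0.1]
finger_gap: 22.2
```

```bash

python3 -m handwheel '[[0,0,0.0005,0],[0,0,0,0]]' | egrep 'time|pos|ft|gap'
python3 -m handwheel '[[0,0,0.0005,0],[0,0,0,0]]' | egrep 'time|pos|ft|gap'
```

```text
time: 12.75
tool_pos: [554.0, -48.0, 6.1]
ft_force: [0.0, 0.3, -0.1]
finger_gap: 22.3
time: 12.95
tool_pos: [554.0, -48.1, 6.0]
ft_force: [-1.9, -0.4, 4.0]
finger_gap: 22.1
```

```bash

python3 -m handwheel '[[0,0,0,0],[0,0,0,0],[0,0,0,0]]' 0.034 | egrep 'time|pos|ft|gap'
python3 -m handwheel '[[0,0,-0.02,0],[0,0,-0.01,0],[0.015,0,0,0],[0.02,0,0,0],[0,0,0,0],[0,0,0,0]]' 0.012 | egrep 'time|pos|ft|gap'
python3 look.py w6
python3 - <<'E'
from h import *
P=np.load('pics/w6.npy');im=cv2.imread('pics/w6.png');g=im.min(2)
print(proj_wrist([554,-48,36],P))
cv2.imwrite('pics/w6c.png',cv2.resize(im[180:400,180:400],(600,600)))
E
```

```text
time: 13.25
tool_pos: [553.8, -48.0, 5.3]
ft_force: [0.3, 0.1, -0.7]
finger_gap: 34.4
time: 13.85
tool_pos: [557.3, -12.4, 35.0]
ft_force: [-0.5, -0.1, 0.1]
finger_gap: 12.3
[[557.28, -12.4, 34.97], [-179.97, 0.01, 84.07]]
[281.46007013 304.08091246]
```

View pics/w6c.png

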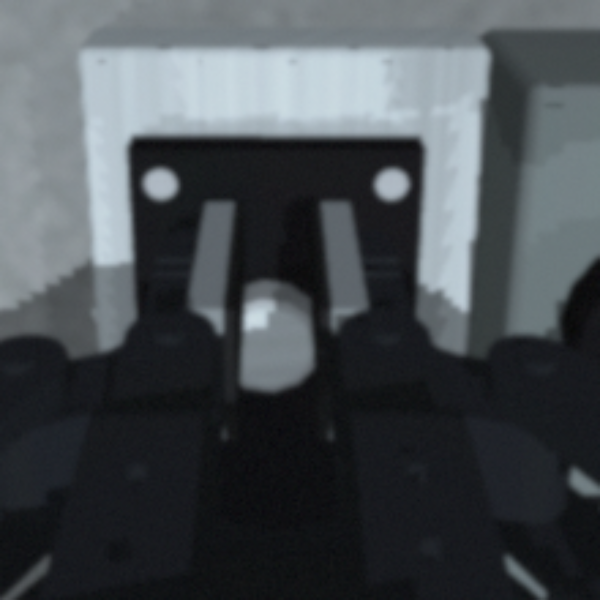

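The crop shows the cell flat on the loading end at the predicted spot (full-image (281.5,304)). The fingers stand behind it, symmetric about its centre line, at roughly a 14 mm gap.

```bash

python3 -m handwheel '[[0,0,0.015,0],[0,0,0.008,0],[0,0,0.003,0],[0,0,0.0015,0],[0,0,0,0]]' | egrep 'time|pos|ft|gap'
python3 -m handwheel '[[-0.005,0,0,0],[-0.005,0,0,0],[-0.004,0,0,0],[-0.004,0,0,0],[-0.004,0,0,0],[-0.004,0,0,0],[0,0,0,0]]' | egrep 'time|pos|ft|gap'

```

```text
time: 14.4
tool_pos: [557.3, -13.3, 7.6]
ft_force: [1.1, -0.7, 0.6]
finger_gap: 11.9
time: 15.1
tool_pos: [554.8, -39.6, 8.0]
ft_force: [-0.6, -0.1, -0.0]
finger_gap: 12.2
```

```bash

python3 -m handwheel '[[-0.002,0,0,0],[-0.004,0,0,0],[-0.004,0,0,0],[-0.004,0,0,0],[-0.004,0,0,0],[-0.004,0,0,0],[-0.004,0,0,0],[-0.004,0,0,0],[-0.004,0,0,0],[-0.004,0,0,0]]' | egrep 'time|pos|ft'
python3 -m handwheel '[[-0.004,0,0,0],[-0.004,0,0,0],[-0.004,0,0,0],[-0.004,0,0,0],[-0.004,0,0,0],[-0.003,0,0,0],[-0.002,0,0,0],[0,0,0,0],[0,0,0,0]]' | egrep 'time|pos|ft'
python3 look.py w7
python3 - <<'E'
import cv2
im=cv2.imread('pics/w7.png')
cv2.imwrite('pics/w7c.png',cv2.convertScaleAbs(cv2.resize(im[220:400,180:400],(733,600),interpolation=cv2.INTER_CUBIC),alpha=2))
E
```

```text
time: 16.1
tool_pos: [550.8, -77.2, 8.0]
ft_force: [-0.2, 0.3, -0.8]
time: 17.0
tool_pos: [548.3, -101.7, 8.0]
ft_force: [0.3, -0.1, -0.5]
[[548.26, -101.69, 8.01], [180.0, -0.0, 83.98]]
```

View pics/w7c.png

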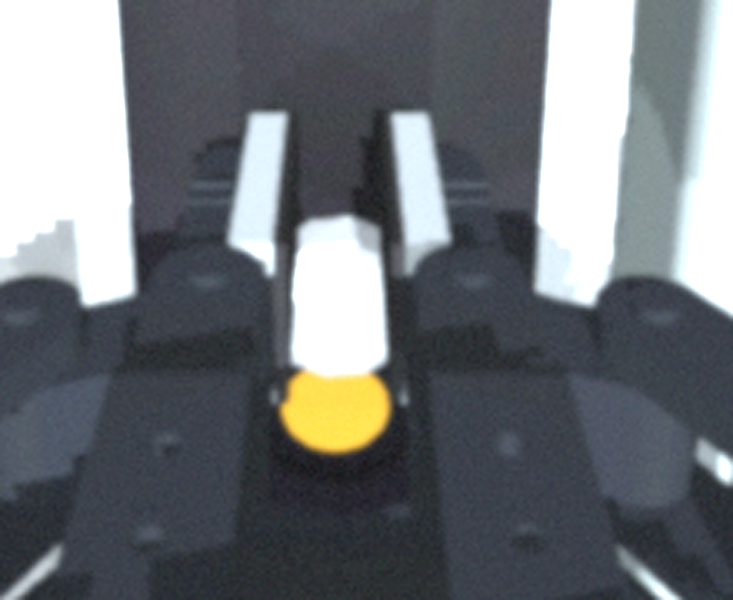

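The crop shows the cell cradled and flat (crop (339,300)) just ahead of the pocket, with the brass at crop (336,400). The brass is about 0.7 mm to the left, so I correct sideways while easing on.

```bash

python3 -m handwheel '[[-0.002,-0.0002,0,0],[-0.002,-0.0002,0,0],[-0.002,-0.0003,0,0],[-0.002,0,0,0],[-0.002,0,0,0],[-0.002,0,0,0],[-0.002,0,0,0],[-0.002,0,0,0],[-0.002,0,0,0],[-0.002,0,0,0]]' | egrep 'time|pos|ft'
python3 -m handwheel '[[-0.001,0,0,0],[-0.001,0,0,0],[-0.001,0,0,0],[0,0,0,0]]' | egrep 'time|pos|ft'
python3 -m handwheel '[[-0.001,0,0,0],[-0.001,0,0,0],[0,0,0,0]]' | egrep 'time|pos|ft'
```

```text
time: 18.05
tool_pos: [545.4, -121.7, 8.0]
ft_force: [-0.1, 0.0, -0.4]
time: 18.45
tool_pos: [545.1, -124.6, 8.0]
ft_force: [0.0, -0.1, -0.2]
time: 18.75
tool_pos: [544.9, -126.6, 8.0]
ft_force: [-0.3, -0.6, 0.4]
```

```bash

for i in 1 2; do :; done
python3 -m handwheel '[[-0.001,0,0,0],[0,0,0,0]]' | egrep 'pos|ft'
python3 -m handwheel '[[-0.001,0,0,0],[0,0,0,0]]' | egrep 'pos|ft'
python3 -m handwheel '[[-0.0007,0,0,0],[0,0,0,0]]' | egrep 'pos|ft'
python3 -m handwheel '[[-0.0007,0,0,0],[0,0,0,0]]' | egrep 'pos|ft'
python3 look.py w8
python3 - <<'E'
import cv2
im=cv2.imread('pics/w8.png')
cv2.imwrite('pics/w8c.png',cv2.convertScaleAbs(cv2.resize(im[220:400,180:400],(733,600),interpolation=cv2.INTER_CUBIC),alpha=1.3))
E
```

```text
tool_pos: [544.8, -127.6, 8.0]
ft_force: [-0.7, -0.2, 0.9]
tool_pos: [544.7, -128.6, 8.0]
ft_force: [-0.5, -0.1, 0.1]
tool_pos: [544.6, -129.3, 8.0]
ft_force: [0.6, -0.4, 0.9]
tool_pos: [544.6, -129.9, 8.0]
ft_force: [0.0, -0.7, 0.1]
[[544.56, -129.94, 7.99], [180.0, -0.0, 83.98]]
```

View pics/w8c.png

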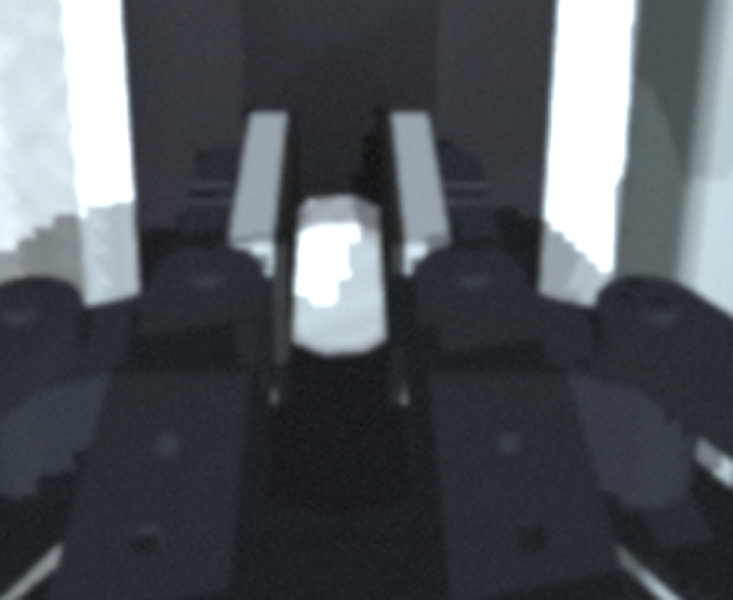

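The crop shows the cell over the brass, now closer to the fingers and possibly in or tipping into the pocket (crop (340,275)). I'll ease on until it comes up hard.

```bash

python3 -m handwheel '[[-0.0007,0,0,0],[0,0,0,0]]' | egrep 'pos|ft'
python3 -m handwheel '[[-0.0007,0,0,0],[0,0,0,0]]' | egrep 'pos|ft'
python3 -m handwheel '[[-0.0005,0,0,0],[0,0,0,0]]' | egrep 'time|pos|ft'
```

```text
tool_pos: [544.5, -130.6, 8.0]
ft_force: [0.3, -0.1, 0.4]
tool_pos: [544.4, -131.4, 8.0]
ft_force: [0.5, -0.6, 0.3]
time: 20.2
tool_pos: [544.4, -131.8, 8.0]
ft_force: [-0.3, 1.1, -0.2]
```

```bash
python3 look.py w9; python3 - <<'E'
from h import *
for n in('w7','w8','w9'):
    P=np.load(f'pics/{n}.npy');im=cv2.imread(f'pics/{n}.png').astype(int)
    col=im[260:350,278:286].mean(1);g=col.max(1);sat=(col.max(1)-col.min(1))/np.maximum(g,1)
    ok=np.where((g>60)&(sat<.3))[0]+260
    gr=np.round(g).astype(int)
    row=[ok.min(),ok.max()]
    print(n,row,[[onz('wrist',(282,q),z,P)[1].round(1) for z in(33,36)] for q in row],gr[10:80:2].tolist())
E
```

```text
[[544.37, -131.79, 8.01], [180.0, -0.0, 83.98]]
w7 [np.int64(284), np.int64(332)] [[np.float64(-109.2), np.float64(-107.4)], [np.float64(-137.8), np.float64(-135.4)]] [36, 36, 35, 34, 35, 38, 38, 67, 124, 133, 134, 147, 194, 206, 225, 230, 234, 232, 205, 199, 196, 191, 169, 167, 168, 168, 164, 160, 159, 161, 150, 134, 141, 143, 142]
w8 [np.int64(278), np.int64(326)] [[np.float64(-134.0), np.float64(-132.3)], [np.float64(-162.3), np.float64(-159.9)]] [34, 32, 31, 31, 72, 130, 136, 138, 164, 221, 235, 240, 232, 231, 232, 235, 235, 205, 201, 202, 196, 176, 171, 166, 164, 164, 164, 141, 72, 27, 25, 23, 24, 25, 25]
w9 [np.int64(278), np.int64(325)] [[np.float64(-135.9), np.float64(-134.2)], [np.float64(-163.5), np.float64(-161.2)]] [32, 31, 29, 32, 81, 132, 136, 126, 170, 223, 240, 241, 232, 234, 241, 241, 237, 211, 201, 201, 199, 177, 170, 166, 163, 164, 162, 133, 57, 25, 24, 24, 26, 24, 25]
```

```bash

python3 -m handwheel '[[-0.0006,0,0,0],[0,0,0,0]]' | egrep 'pos|ft'
python3 -m handwheel '[[-0.0006,0,0,0],[0,0,0,0]]' | egrep 'pos|ft'
python3 -m handwheel '[[-0.0006,0,0,0],[0,0,0,0]]' | egrep 'time|pos|ft'
cat > edge.py <<'E'
from h import *
import sys
n=sys.argv[1];P=np.load(f'pics/{n}.npy');g=cv2.imread(f'pics/{n}.png').max(2).astype(float)
for c in range(271,294,3):
    col=g[270:345,c-1:c+2].mean(1);d=np.diff(col)
    a=np.where(col>60)[0]
    if len(a)<5: print(c,'-');continue
    f=lambda i,j:270+i+(60-col[i])/(col[j]-col[i])*(j-i)
    up=f(a[0]-1,a[0]) if a[0] else 270; lo=f(a[-1],min(a[-1]+1,74))
    print(c,round(up,1),round(lo,1),end=' | ')
print()
E
python3 look.py w10; python3 edge.py w8; python3 edge.py w9; python3 edge.py w10
```

```text
tool_pos: [544.3, -132.3, 8.0]
ft_force: [-0.1, 1.5, 0.2]
tool_pos: [544.3, -132.8, 8.0]
ft_force: [0.5, 2.1, 0.1]
time: 20.85
tool_pos: [544.2, -133.2, 8.1]
ft_force: [0.2, 3.3, 0.1]
[[544.25, -133.25, 8.05], [180.0, -0.03, 83.98]]
271 279.4 324.3 | 274 278.3 325.6 | 277 278.1 326.5 | 280 277.6 326.5 | 283 277.5 326.2 | 286 278.1 326.0 | 289 279.7 325.6 | 292 281.2 324.2 | 
271 279.4 323.9 | 274 278.0 325.2 | 277 277.5 326.0 | 280 277.5 326.0 | 283 277.3 325.8 | 286 277.8 325.7 | 289 279.2 325.3 | 292 280.8 323.8 | 
271 277.3 322.0 | 274 276.1 323.3 | 277 275.6 324.1 | 280 275.5 324.1 | 283 275.4 323.9 | 286 275.9 323.8 | 289 277.3 323.5 | 292 278.8 321.8 |
```

Force is rising against a stationary cell, so it is likely seated. I'll back off and check the height with clear views.

```bash

python3 -m handwheel '[[0.003,0,0,0],[0.01,0,0,0],[0.02,0,-0.01,0],[0.02,0,-0.04,0],[-0.02,0,-0.04,0],[-0.04,0,-0.03,0],[-0.04,0,0,0],[-0.01,0,0,0],[0,0,0,0],[0,0,0,0]]' 0.012| egrep 'time|pos|ft'
python3 look.py w11
python3 - <<'E'
from h import *
P=np.load('pics/w11.npy');print(proj_wrist([543,-150.5,33],P),proj_wrist([543,-150.5,36],P))
im=cv2.imread('pics/w11.png');u=proj_wrist([543,-150.5,33],P).astype(int)
y0=max(0,u[1]-60);x0=max(0,u[0]-80);print(x0,y0)
w=cv2.resize(im[y0:y0+120,x0:x0+160],(400,300),interpolation=cv2.INTER_CUBIC)
s=r.snapshot('scene')[...,::-1];cv2.imwrite('pics/s11.png',s)
s=cv2.resize(s[210:270,105:185],(400,300),interpolation=cv2.INTER_CUBIC)
cv2.imwrite('pics/w11c.png',cv2.convertScaleAbs(np.hstack([w,s]),alpha=1.2))
E
```

```text
time: 21.9
tool_pos: [537.7, -189.1, 127.0]
ft_force: [-0.7, 1.2, 0.0]
[[537.69, -189.13, 127.0], [-179.91, -0.06, 83.96]]
[282.45856453 154.64151729] [282.46808973 155.20870571]
202 94
```

View pics/w11c.png

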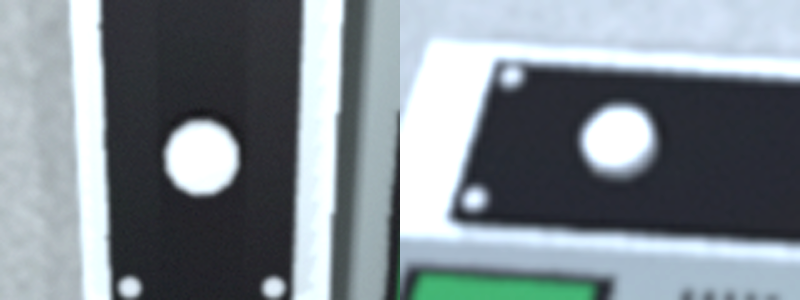

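```bash
python3 - <<'E'
from h import *
P=np.load('pics/w11.npy')
w=cv2.imread('pics/w11.png');s=cv2.imread('pics/s11.png')
def bl(im,box,t):
    x0,y0,x1,y1=box;g=cv2.resize(im.min(2)[y0:y1,x0:x1],None,fx=4,fy=4,interpolation=cv2.INTER_CUBIC)
    o=[]
    for c in blobs(g>t,60):
        m=cv2.moments(c);a=m['m00'];o.append((m['m10']/a/4+x0-.375,m['m01']/a/4+y0-.375,a/16,cv2.boundingRect(c)))
    return [q for q in o if q[2]<1500]
W=bl(w,(246,100,320,218),120);S=bl(s,(114,222,190,255),110)
for q in W: print('W',np.round(q[:3],2),q[3],[onz('wrist',q[:2],z,P).round(1).tolist() for z in(28,33,36)])
for q in S: print('S',np.round(q[:3],2),q[3],[onz('scene',q[:2],z).round(1).tolist() for z in(28,33,36)])
for t in(150,190):
  print(t,[np.round(q[:3],2).tolist() for q in bl(s,(138,225,165,250),t)])
E
```

```text
W [271.03 217.19   4.62] (69, 469, 58, 3) [[527.3, -204.5, 28.0], [527.6, -202.8, 33.0], [527.9, -201.7, 36.0]]
W [248.93 216.58   5.97] (0, 447, 39, 25) [[508.1, -201.9, 28.0], [508.8, -200.2, 33.0], [509.3, -199.2, 36.0]]
W [310.98 208.63  46.81] (246, 421, 32, 31) [[562.6, -200.3, 28.0], [562.3, -198.7, 33.0], [562.2, -197.7, 36.0]]
W [253.46 208.58  46.44] (15, 421, 33, 31) [[513.0, -195.0, 28.0], [513.7, -193.4, 33.0], [514.0, -192.5, 36.0]]
W [318.87 211.99   8.78] (276, 399, 20, 73) [[569.2, -204.1, 28.0], [568.8, -202.4, 33.0], [568.5, -201.3, 36.0]]
W [282.25 156.69 666.56] (89, 170, 116, 117) [[542.6, -152.9, 28.0], [542.7, -152.1, 33.0], [542.7, -151.7, 36.0]]
S [119.37 249.29  14.75] (14, 102, 19, 18) [[562.7, -198.5, 28.0], [565.4, -196.7, 33.0], [567.0, -195.5, 36.0]]
S [148.14 237.42 151.78] (109, 37, 59, 53) [[540.8, -151.6, 28.0], [543.6, -150.1, 33.0], [545.4, -149.2, 36.0]]
S [138.63 228.27 332.47] (0, 0, 304, 132) [[521.2, -170.9, 28.0], [524.3, -169.2, 33.0], [526.1, -168.2, 36.0]]
150 [[148.05, 237.21, 124.69]]
190 [[148.01, 237.06, 98.72]]
```

Wrist and scene rays agree at a top height of about 33 mm, centre (542.7,-152). That fits a cell seated flat against the far wall of the pocket: 33 when seated, 36 on the plate. Next is the button at about (631.5,-43.5).

```bash

python3 -m handwheel '[[0.03,0.015,0,0],[0.04,0.02,0,0],[0.04,0.02,0,0],[0.03,0.015,0,0],[0.0146,0.0081,0,0],[0,0,0.02,0],[0,0,0.02,0],[0,0,0.02,0],[0,0,0,0],[0,0,0,0]]' 0 | egrep 'time|pos|ft|gap'
python3 -m handwheel '[[0,0,0.005,0],[0,0,0.005,0],[0,0,0.003,0],[0,0,0,0],[0,0,0,0]]' | egrep 'time|pos|ft'
python3 look.py w12
python3 - <<'E'
import cv2
cv2.imwrite('pics/w12c.png',cv2.resize(cv2.imread('pics/w12.png')[180:400,180:400],(600,600)))
E
```

```text
time: 23.0
tool_pos: [631.5, -44.3, 67.7]
ft_force: [0.1, 0.9, 0.5]
finger_gap: -0.3
time: 23.5
tool_pos: [632.1, -44.7, 55.1]
ft_force: [0.8, -0.1, 0.4]
[[632.08, -44.73, 55.08], [180.0, -0.0, 83.98]]
```

View pics/w12c.png

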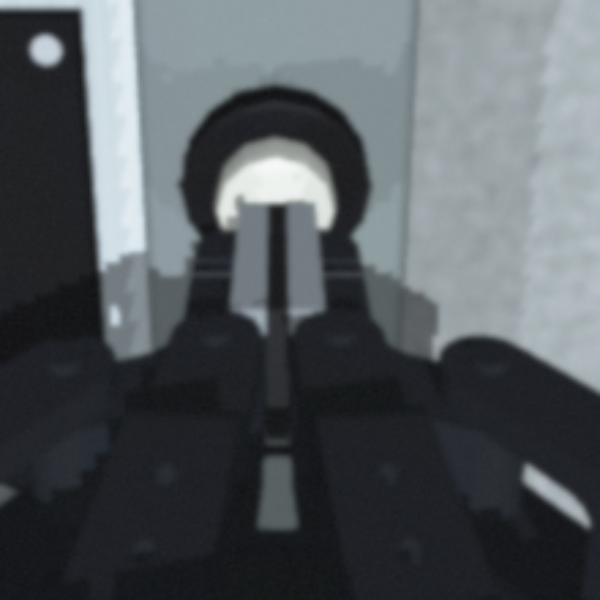

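The crop shows the closed fingers centred over the white button (crop (278,200)) within its dark collar. I'll press down step by step.

```bash

python3 -m handwheel '[[0,0,0.003,0],[0,0,0.003,0],[0,0,0.002,0],[0,0,0,0]]' | egrep 'pos|ft'
python3 -m handwheel '[[0,0,0.002,0],[0,0,0.002,0],[0,0,0,0]]' | egrep 'pos|ft'
python3 -m handwheel '[[0,0,0.002,0],[0,0,0,0]]' | egrep 'pos|ft'
python3 -m handwheel '[[0,0,0.002,0],[0,0,0,0]]' | egrep 'time|pos|ft'
```

```text
tool_pos: [631.6, -44.6, 46.3]
ft_force: [0.4, 0.7, -0.4]
tool_pos: [632.2, -44.7, 43.0]
ft_force: [-0.3, 0.0, 2.4]
tool_pos: [632.3, -44.7, 41.1]
ft_force: [0.4, -0.0, 3.2]
time: 24.65
tool_pos: [632.4, -44.7, 39.1]
ft_force: [0.1, 0.1, 4.1]
```

```bash

python3 -m handwheel '[[0,0,0.002,0],[0,0,0,0]]' | egrep 'pos|ft'
python3 -m handwheel '[[0,0,0.001,0],[0,0,0,0]]' | egrep 'time|pos|ft'
```

```text
tool_pos: [632.4, -44.7, 37.8]
ft_force: [-2.5, 0.5, 7.2]
time: 25.05
tool_pos: [632.5, -44.8, 37.6]
ft_force: [-6.7, 0.8, 14.0]
```

The button bottomed out at 14 N. I'll release it, then check it and the cell.

```bash

python3 -m handwheel '[[0,0,-0.005,0],[0,0,-0.02,0],[0,0,-0.04,0],[0,0,-0.04,0],[0,0,-0.03,0],[0,0,0,0],[0,0,0,0],[0,0,0,0]]' | egrep 'time|pos|ft'
python3 - <<'E'
from h import *
im=r.snapshot('scene')[...,::-1];a=cv2.imread('pics/s11.png')
print(cv2.absdiff(np.ascontiguousarray(im)[225:250,138:165],a[225:250,138:165]).max(),r.hand_in())
E
```

```text
time: 25.85
tool_pos: [630.9, -44.5, 168.8]
ft_force: [0.3, -0.5, -0.8]
the job is handed in; nothing more can be done
73 None
```

The job is handed in, but no verdict came back: the cell measured as seated flat in its pocket, the button bottomed at 14 N and I let go. My last check, run in the same script as the hand-in, showed the scene view around the cell had changed by up to 73 grey levels, which I did not look into, so it may be shadow or the cell may have moved.

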